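# Blow the dust off a model hull and rack it for painting

## Robot

A 7-joint arm with a two-finger parallel gripper is mounted at the origin on the work surface. World frame = base frame: x ahead of the robot, y to its left, z up, the work surface at z = 0. Lengths are in m, angles in rad, forces in N, time in s.
With the tool pointing down it reaches from about 0.425 to 0.925 m from the base axis. Payload 6.8 kg.
Tool frame: the origin (TCP) lies between the finger pads; the fingertips stand r.tcp_to_tips ahead of it and the grasp point (between the pads) lies 3 mm ahead of it (r.tcp_to_tips is the distance from the TCP to the fingertips, in m); z points along the fingers, y is the line along which they close (so a half turn about z gives the same grasp; the last joint's range is limited). The gripper opens to 85 mm and grips with 20 to 120 N. Pads are 22 mm wide; open, the fingers measure 114 mm over their backs; the gripper's body (76 mm by 85 mm) begins 54 mm behind the grasp point. The pads swing forward as they close: fully open they stand 13 mm farther back than shut.
Start: joints at [1.042, 0.477, 0.022, 1.555, -0.011, 1.109, -0.083], TCP at [0.276, -0.616, 0.253] pointing down, gripper open.
Joint ranges: [-2.96, 2.96], [-0.34, 2.1], [-1.41, 1.46], [0.24, 2.44], [-1.37, 4.51], [0.17, 1.92], [-2.96, 2.96]. Speed limits (rad/s): [2.39, 2.39, 3.14, 3.14, 3.14, 3.14, 3.14].

## Interface

Orientations are given as a rotation vector (axis times angle).
In Python, from bench import r gives the robot as it stands. The module is installed in compiled form; this text tells all that it offers.
- The arm moves only by the tool step_arm, never from a script. Its argument "moves" is a list of rows, each an object of numbers: "rx", "ry", "rz": the turn, a rotation vector about the tool's x, y, z in degrees; "dx", "dy", "dz": the shift along the tool's x, y, z in mm; "gripper": the opening, from -1 (shut) to 1 (fully open). In form: [{"rx": .., "ry": .., "rz": .., "dx": .., "dy": .., "dz": .., "gripper": ..}, ...]. A call has 1 to 20 rows; each row shifts and turns the commanded pose from where the row before left it, along the tool's axes as they then stand; what a row does not reach is not made up. A row lasts 1/8 s, in which the tool goes at most 62.5 mm and 10.7 degrees, less where a joint would pass 70% of its speed; a pose out of reach is approached as far as the arm can. A call is refused whole if a number of a shift passes 62.5 or a number of a turn 10.7, either way. A call with a gripper value outside its range is refused whole. The fingers move at their own pace and stop on an object; "grip_force" is the grip in N (left out, the last holds). Time passes only in rows, so rows that do not move let the fingers close. It gives the time, the measured TCP pose, the force, the opening and the grip force at its end, in the units of the state.
- r.get_obs(): the state, without advancing time (a new reading comes with each control period).
- r.grab_frame(name): name is "scene" or "top" or "wrist"; returns the picture (384x512x3 uint8, blue, green, red); there is no depth.
- r.camera_info(name): a dict with "mtx" (3x3 intrinsics, pixels), "D" ([k1, k2, p1, p2, k3] as OpenCV has them; the pictures are not rectified), "rvec" (rotation vector, rad) and "tvec" (3), from world to camera coordinates, as OpenCV has them. Camera axes: x right, y down, z forward; pixel columns grow to the right and rows downward; lengths in m; the calibration is good to about 2 mm. A picture is of the moment at which its call begins: read the wrist's pose just before it. camera_info takes no time and is no camera call; for the wrist camera it gives the pose at the moment of the call.
- r.hand_in(): hands the job in; it is judged then, once.
The state is a dict: "clock": time; "joints": joint angles; "qvel": joint speeds; "tau": joint torques, N m; "tcp_pos": TCP position; "orientation": TCP orientation; "contact_force": force on the tool from outside, world axes, zero at the start; "moment": the same for the moment, N m; "grip_width": finger opening in m; "gripper_force": force on a finger pad.
Only numpy, scipy, OpenCV 4.12 (cv2) and the standard library are available. Lean on these libraries where they do the work, as an engineer would, in place of code of your own. Each camera call takes 0.05 s, during which the arm holds its last target. There are 200 camera calls.

## Task

Set the bare wooden model hull upright and broadside in the dusting cradle in front of the air gun's nozzle, let go of it, then squeeze the gun's red trigger fully home, hold it there for a good second and let it spring back. Then put that hull upright in whichever cradle of the two-cradle painting board is empty. Pull the trigger only while the hull stands in the dusting cradle, and leave the white hull, the jar, the glue bottle and the spool where they are.

Things in the scene. Friction and masses are not known exactly. Their poses are not given: they have to be found in the camera images.
- hull_bare: Bare wooden model boat hull, 130 mm long, 34 mm wide at the deck (20 mm at the flat bottom), 36 mm high, about 150 g; it lies on the green mat (3 mm thick) at the start. Origin: middle of its underside. x runs along its length to the bow, z up to its deck. Its sides are parallel over the middle 60 mm: take it there, across y.
- hull_white: A finished hull of the same shape and size, painted white with a red band; stands in one of the two painting cradles. Same frame.
- dust_seat (a point): Middle of the dusting cradle's seat, 40 mm above the table, where the middle of the hull's underside rests; the hull lies along point y, bow either way. Two saddles (12 mm thick, 70 mm apart along y) with side posts 44 mm apart along x, 14 mm higher than the seat; 28 mm free below the seat between them. z up; +x points to the air gun, whose nozzle ends 113 mm away in x, 83 mm above the seat.
- seat_a (a point): Middle of the seat of one painting cradle, 40 mm above the table; saddles and posts as at the dusting cradle, but here the hull lies along point x, bow either way (saddles 70 mm apart along x, posts 44 mm apart along y). z up.
- seat_b (a point): The same for the other painting cradle, on the same board, 110 mm from seat_a along -y. One of the two is empty (a round white paper lies under it), the other holds hull_white.
- grip_mid (a point): Middle of the air gun's fixed blue grip. The gun is clamped on its side, barrel sloping down 30 deg to the nozzle. x: back along the barrel, rising 30 deg; y: level, along the grip away from the barrel; z: square to both, 30 deg from vertical. Grip 28 mm thick in x, 24 in z; runs 47 mm either way in y. Trigger on its -x side. Squeeze along x, coming in along -z, one finger behind the grip.
- trigger_face (a point): Middle of the red trigger's front face, where a finger presses, 40 mm from the hinge; it moves with the trigger. Released it is 46 mm from grip_mid along -x (60 mm over grip and trigger), fully squeezed about 32 mm (46 mm over both). The blade is 10 mm thick, 16 mm along the gun's z, ends 22 mm farther along the grip. About 7 N here squeezes it home.
- trigger (a joint): Trigger angle in rad: 0 released, 0.34 fully squeezed (stop). A spring returns it.
- jar: Small paint jar, 48 mm across, 55 mm high; origin at the centre of its underside. Leave alone.
- glue: Glue bottle, 42 mm across, 120 mm high; origin at the centre of its underside. Leave alone.
- spool: Wooden spool, 40 mm across, 40 mm high; origin at the centre of its underside. Leave alone.
Things that resemble listed ones, but are neither listed nor needed, are in the scene too. Several things have the shape of the hull_bare; the one meant has the colours described above. What is shaped like the hull_white but orange is not meant.

How it is judged:
On the way, in this order (a step that is already met when the one before it is completed fails the run):
1. the bare hull stands in the dusting cradle, released (horizontal distance between hull_bare and dust_seat below 0.016 m and z of hull_bare in the frame of dust_seat between -0.005 and 0.005 m and angle between the x axis of hull_bare and the y axis of dust_seat, either way round below 0.15 rad and angle between hull_bare's own z axis and vertical below 0.12 rad and contact force between the fingers and hull_bare below 0.2 N), for 0.2 s.
2. the trigger is squeezed home (over 0.26 rad) for 0.7 s with the hull in the dusting cradle (horizontal distance between hull_bare and dust_seat below 0.016 m and z of hull_bare in the frame of dust_seat between -0.005 and 0.005 m and angle between the x axis of hull_bare and the y axis of dust_seat, either way round below 0.15 rad and angle between hull_bare's own z axis and vertical below 0.12 rad and value of joint trigger above 0.26 rad), for 0.7 s.
3. the trigger is let go and springs back (below 0.04 rad), the hull still in the dusting cradle (horizontal distance between hull_bare and dust_seat below 0.016 m and z of hull_bare in the frame of dust_seat between -0.005 and 0.005 m and angle between the x axis of hull_bare and the y axis of dust_seat, either way round below 0.15 rad and angle between hull_bare's own z axis and vertical below 0.12 rad and value of joint trigger below 0.04 rad), for 0.1 s.
At the end, for the whole second after the job is handed in: The bare hull stands upright in the painting cradle that was empty (within 16 mm of the seat's middle, 5 mm of its height, 0.15 rad along it, upright to 0.12 rad), at rest and released; the white hull stands in the other; the trigger is back (below 0.04 rad) (((horizontal distance between hull_bare and seat_a below 0.016 m and z of hull_bare in the frame of seat_a between -0.005 and 0.005 m and angle between the x axis of hull_bare and the x axis of seat_a, either way round below 0.15 rad and angle between each of hull_bare, hull_white's own z axis and vertical below 0.12 rad and horizontal distance between hull_white and seat_b below 0.016 m and z of hull_white in the frame of seat_b between -0.005 and 0.005 m and angle between the x axis of hull_white and the x axis of seat_b, either way round below 0.15 rad) or (horizontal distance between hull_bare and seat_b below 0.016 m and z of hull_bare in the frame of seat_b between -0.005 and 0.005 m and angle between the x axis of hull_bare and the x axis of seat_b, either way round below 0.15 rad and angle between each of hull_bare, hull_white's own z axis and vertical below 0.12 rad and horizontal distance between hull_white and seat_a below 0.016 m and z of hull_white in the frame of seat_a between -0.005 and 0.005 m and angle between the x axis of hull_white and the x axis of seat_a, either way round below 0.15 rad)) and linear speed of hull_bare below 0.02 m/s and value of joint trigger below 0.04 rad and contact force between the fingers and hull_bare below 0.2 N); the robot touches nothing.
It fails at once if the trigger is pulled (over 0.12 rad) while the bare hull is more than 30 mm from its place in the dusting cradle (value of joint trigger above 0.12 rad and distance between hull_bare and dust_seat above 0.03 m).
It fails at once if the white hull is moved by more than 12 mm (distance of hull_white from where it was at the start of the episode above 0.012 m).
It fails at once if the jar, the glue bottle or the spool is moved by more than 20 mm (distance of any of jar, glue, spool from where it was at the start of the episode above 0.02 m).
It also fails if it takes over 64 s, if anything falls off the work surface, if the arm or the gripper's body presses on something with over 40 N, if the wrist force passes 120 N, or if a joint passes its speed limit or range.

## Working session

There is one attempt and no reset: what is moved stays moved. The work goes in short steps, Python scripts to look and compute and a tool call to move; the robot and the scene stay as the last step left them, time stands still between calls to the robot, and variables do not carry over. Pictures are saved under pics/ and viewed, at most 10 in all, crops included, and the job is handed in when it is done.

Besides the shell and the picture viewer there is one more tool, called by a JSON object that holds its "name" and its "arguments". step_arm: Moves the arm, as the interface text tells. Its arguments: {"type":"object","properties":{"moves":{"type":"array","items":{"type":"object","properties":{"rx":{"type":"number"},"ry":{"type":"number"},"rz":{"type":"number"},"dx":{"type":"number"},"dy":{"type":"number"},"dz":{"type":"number"},"gripper":{"type":"number"}}}},"grip_force":{"type":"number"}},"required":["moves"]}

```bash
mkdir -p pics
cat > h.py <<'E'
import numpy as np, cv2
from bench import r
from scipy.spatial.transform import Rotation as R
def cam(n):
    c=r.camera_info(n); return np.array(c["mtx"],float),np.array(c["D"],float),R.from_rotvec(np.ravel(c["rvec"])).as_matrix(),np.ravel(c["tvec"])
def ray(n,px,C=None):
    K,D,Rm,t=C or cam(n)
    u=cv2.undistortPoints(np.array(px,float).reshape(-1,1,2),K,D).reshape(-1,2)
    d=np.c_[u,np.ones(len(u))]@Rm
    return -Rm.T@t,d/np.linalg.norm(d,axis=1)[:,None]
def plane(n,px,z,C=None):
    o,d=ray(n,px,C); return o+d*((z-o[2])/d[:,2])[:,None]
def tri(n1,p1,n2,p2,C1=None,C2=None):
    o1,d1=ray(n1,p1,C1);o2,d2=ray(n2,p2,C2);out=[]
    for a,b in zip(d1,d2):
        s=np.linalg.lstsq(np.c_[a,-b],o2-o1,rcond=None)[0]
        A,B=o1+a*s[0],o2+b*s[1]; out.append(np.r_[(A+B)/2,np.linalg.norm(A-B)])
    return np.array(out)
def proj(n,P,C=None):
    K,D,Rm,t=C or cam(n)
    return cv2.projectPoints(np.array(P,float).reshape(-1,1,3),cv2.Rodrigues(Rm)[0],t,K,D)[0].reshape(-1,2)
E
python3 - <<'E'
from h import *
o=r.get_obs();print(o["clock"],o["tcp_pos"],o["orientation"],r.tcp_to_tips)
for n in("scene","top","wrist"):
    im=r.grab_frame(n);cv2.imwrite(f"pics/{n}0.png",im)
    K,D,Rm,t=cam(n);print(n,K[0,0],-Rm.T@t,Rm[2])
a=cv2.imread("pics/scene0.png");b=cv2.imread("pics/top0.png")
E
```

```text
0.0 [ 0.27547909 -0.6156355   0.25232537] [-3.07062896e+00 -6.55652641e-01  8.01177002e-04] 0.022
scene 378.76216591971445 [ 1.09841915 -0.39571412  0.96285337] [-0.55218311  0.43403604 -0.71183322]
top 364.17135296523946 [0.32133587 0.08603032 1.27251437] [ 0.13164725  0.02364797 -0.99101452]
wrist 325.00459088854836 [ 0.35378711 -0.58204196  0.37168111] [-0.30046025 -0.1336613  -0.94438249]
```

View pics/scene0.png

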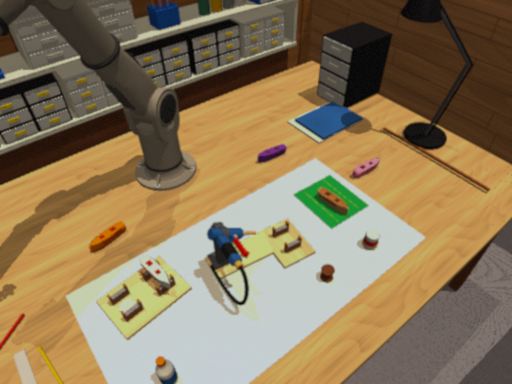

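View pics/top0.png

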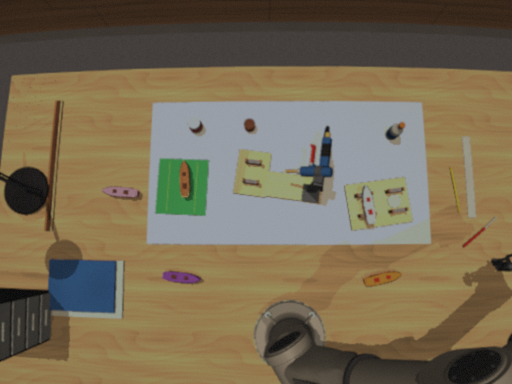

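The scene picture shows the bare hull on the green mat (scene 331,201; top 185,181). The gun is near top (317,170), the dusting cradle near top (252,172), and the painting board near top (380,203) with the white hull in its left cradle.

Things that could be taken for the bare hull, by top pixel: brown on the mat (185,181), orange (382,279), purple (182,277), pink (121,192), white (368,205). I choose the one on the mat and check it in close crops.

Run:
```python
import cv2
b=cv2.imread("pics/top0.png");a=cv2.imread("pics/scene0.png")
cv2.imwrite("pics/topc.png",cv2.resize(b[110:245,150:415],None,fx=3,fy=3,interpolation=cv2.INTER_CUBIC))
cv2.imwrite("pics/scc.png",cv2.resize(a[170:340,90:380],None,fx=2.75,fy=2.75,interpolation=cv2.INTER_CUBIC))
```

```text
(no output)
```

View pics/topc.png

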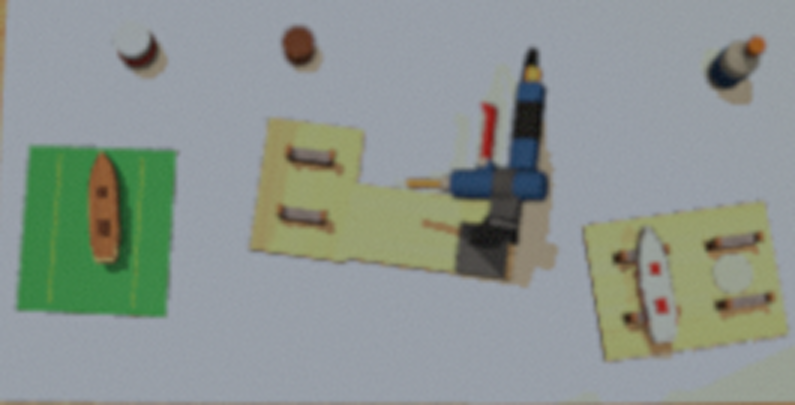

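View pics/scc.png

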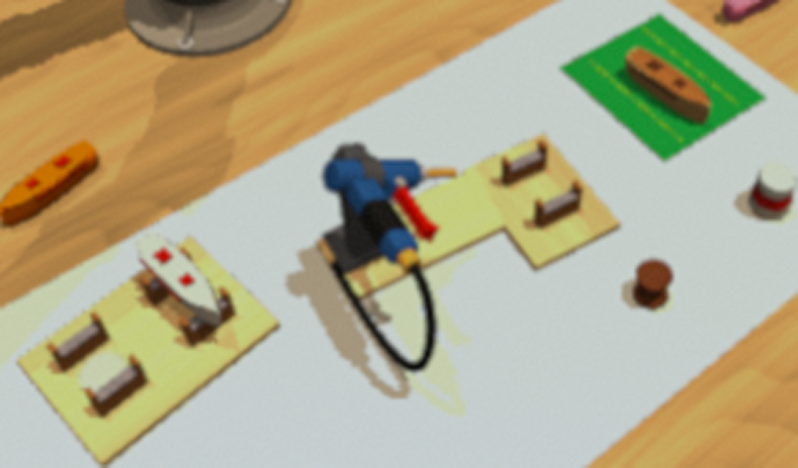

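Run:
```python
from h import *
np.set_printoptions(precision=4,suppress=True)
im=cv2.imread("pics/top0.png");hsv=cv2.cvtColor(im,cv2.COLOR_BGR2HSV)
T=lambda *p:[(x/3+150-1/3,y/3+110-1/3) for x,y in p]
S=lambda *p:[(x/2.75+90-.3,y/2.75+170-.3) for x,y in p]
print("mat hull bow/stern z.039",plane("top",T((101,154),(106,260)),.039))
print("dust saddles",plane("top",T((311,157),(303,217)),.04))
print("paint saddles",plane("top",T((735,242),(745,302)),.04))
print("dust sc",plane("scene",S((525,162),(559,205)),.04))
print("paint sc",plane("scene",S((79,340),(117,386)),.04))
print("jar,spool,glue",plane("top",T((138,45),(298,45)),.05),plane("top",T((755,45)),.12))
# nozzle tip, grip end(yellow fitting base), body rear, trigger tip
print(tri("top",T((408,184),(533,82),(489,105)),"scene",S((455,173),(408,245),(433,233))))
```

```text
mat hull bow/stern z.039 [[0.5966 0.3665 0.039 ]
 [0.4723 0.357  0.039 ]]
dust saddles [[0.5916 0.1219 0.04  ]
 [0.5216 0.1309 0.04  ]]
paint saddles [[ 0.4923 -0.3647  0.04  ]
 [ 0.4233 -0.3731  0.04  ]]
dust sc [[0.5281 0.1319 0.04  ]
 [0.5991 0.121  0.04  ]]
paint sc [[ 0.4268 -0.3723  0.04  ]
 [ 0.4978 -0.364   0.04  ]]
jar,spool,glue [[0.7244 0.3246 0.05  ]
 [0.7226 0.1372 0.05  ]] [[ 0.7009 -0.3705  0.12  ]]
[[ 0.5445  0.0168  0.1228  0.0027]
 [ 0.6348 -0.1056  0.2009  0.0041]
 [ 0.619  -0.0658  0.1681  0.002 ]]
```

The bare hull is unmistakably the brown one on the green mat, crop (104,205), with its bow towards +x. The empty painting cradle is the right one, crop (740,272), with white paper under it. The measured sizes fit: saddles 70 mm apart, nozzle at 0.123 m. I move over the empty cradle first for a close measurement.

{"name": "step_arm", "arguments": {"moves": [{"dx": 45,"dy": -25,"dz": -8},{"dx": 45,"dy": -25,"dz": -8},{"dx": 45,"dy": -25,"dz": -8},{"dx": 45,"dy": -25,"dz": -8},{"dx": 45,"dy": -25,"dz": -8},{"dx": 45,"dy": -25,"dz": -8},{"rz": 8.5},{"rz": 8.5},{}]}}

```text
invalid input at $.moves[0]: expected keys rx, ry, rz, dx, dy, dz, gripper
```

```bash
cat >> h.py <<'E'
def shot(name):
    C=cam("wrist");im=r.grab_frame("wrist");cv2.imwrite(f"pics/{name}.png",im)
    np.savez(f"pics/{name}.npz",K=C[0],D=C[1],R=C[2],t=C[3]);return im
def lc(name):
    z=np.load(f"pics/{name}.npz");return (z["K"],z["D"],z["R"],z["t"])
def togo(p,yaw=None,Rt=None):
    o=r.get_obs();Rc=R.from_rotvec(o["orientation"]);M=Rc.as_matrix()
    if yaw is not None:
        c,s=np.cos(np.radians(yaw)),np.sin(np.radians(yaw));Rt=np.array([[c,s,0],[s,-c,0],[0,0,-1.]])
    print("clock",round(o["clock"],2),"tcp",np.round(o["tcp_pos"],4),"yaw",np.degrees(np.arctan2(M[1,0],M[0,0])).round(2))
    print("shift mm in tool now",np.round(1000*M.T@(np.array(p)-o["tcp_pos"]),1))
    if Rt is not None:
        print("turn deg",np.round(np.degrees(R.from_matrix(M.T@Rt).as_rotvec()),2),"shift mm after turn",np.round(1000*Rt.T@(np.array(p)-o["tcp_pos"]),1))
E
python3 - <<'E'
from h import *
shot("wp");togo((0.559,0.127,0.30),-8)
E
```

```text
clock 0.2 tcp [ 0.2756 -0.6158  0.2527] yaw 24.11
shift mm in tool now [ 562.1 -562.3  -46.7]
turn deg [-6.000e-02  2.000e-02  3.211e+01] shift mm after turn [ 177.3 -775.   -47.3]
```

View pics/wp.png

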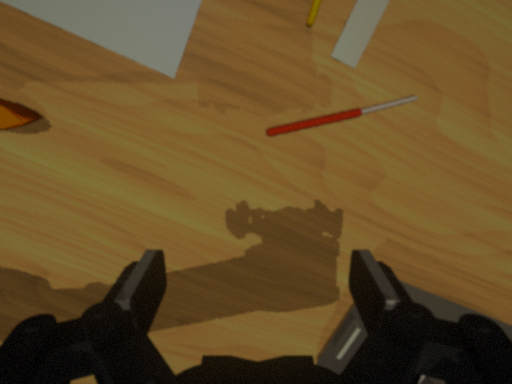

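The move was refused because every row needs all keys. This picture still shows the start area, with a red screwdriver and the fingers at the bottom around (255,270). I resend with full rows.

{"name": "step_arm", "arguments": {"moves": [{"rx": 0,"ry": 0,"rz": 0,"dx": 45,"dy": -25,"dz": -8,"gripper": 1},{"rx": 0,"ry": 0,"rz": 0,"dx": 45,"dy": -25,"dz": -8,"gripper": 1},{"rx": 0,"ry": 0,"rz": 0,"dx": 45,"dy": -25,"dz": -8,"gripper": 1},{"rx": 0,"ry": 0,"rz": 0,"dx": 45,"dy": -25,"dz": -8,"gripper": 1},{"rx": 0,"ry": 0,"rz": 0,"dx": 45,"dy": -25,"dz": -8,"gripper": 1},{"rx": 0,"ry": 0,"rz": 8.5,"dx": 0,"dy": 0,"dz": 0,"gripper": 1},{"rx": 0,"ry": 0,"rz": 8.5,"dx": 0,"dy": 0,"dz": 0,"gripper": 1},{"rx": 0,"ry": 0,"rz": 0,"dx": 0,"dy": 0,"dz": 0,"gripper": 1}]}}

```text
clock: 1.2
tcp_pos: [0.43, -0.4099, 0.2932]
orientation: [-3.135, -0.197, 0.001]
contact_force: [-1.1, -0.5, -0.6]
grip_width: 0.0855
gripper_force: 0.0
```

Run:
```python
from h import *
shot("wp1");togo((0.50,0.127,0.36),-8)
C=lc("wp1");print(proj("wrist",[(.4923,-.3647,.04),(.4233,-.3731,.04)],C))
```

```text
clock 1.25 tcp [ 0.43   -0.41    0.2932] yaw 7.29
shift mm in tool now [ 137.5 -523.8  -66.8]
turn deg [-0.000e+00  1.000e-02  1.529e+01] shift mm after turn [  -5.4 -541.5  -66.8]
[[222.38317253  89.42926267]
 [224.23258166 151.06164701]]
```

View pics/wp1.png

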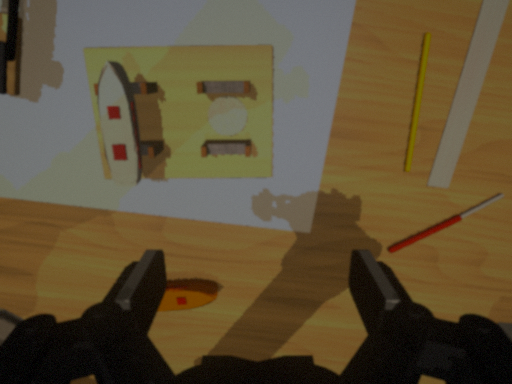

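The wrist picture shows the empty cradle's felt strips near (226,88) and (228,148), the posts at their ends, and the white hull at (120,125) left of it. I measure the strips by mask and plan the move over the dusting cradle.

```bash
cat >> h.py <<'E'
def strips(name,boxes,z=.04):
    im=cv2.imread(f"pics/{name}.png");h=cv2.cvtColor(im,cv2.COLOR_BGR2HSV);C=lc(name);out=[]
    for x0,y0,x1,y1 in boxes:
        s=h[y0:y1,x0:x1];m=((s[...,1]<75)&(s[...,2]>45)&(s[...,2]<125)).astype(np.uint8)
        n,l,st,ce=cv2.connectedComponentsWithStats(m);k=1+st[1:,4].argmax()
        c=ce[k]+(x0,y0);print("strip px",c.round(1),st[k]+np.array([x0,y0,0,0,0]));out.append(plane("wrist",c,z,C)[0])
    a,b=out;print("centre",((a+b)/2).round(4),"dist",np.linalg.norm(a-b).round(4),"yaw",np.degrees(np.arctan2(*(a-b)[1::-1])).round(2))
E
python3 - <<'E'
from h import *
strips("wp1",[(193,70,260,104),(195,135,260,160)])
im=cv2.imread("pics/wp1.png");h=cv2.cvtColor(im,cv2.COLOR_BGR2HSV)
for y in (80,84,88,92,96,140,144,148,152,156): print(y,h[y,228],h[y,215])
# white hull: deck at .076
m=((h[...,2]>110)&(h[...,1]<60)).astype(np.uint8)
E
```

```text
strip px [223.9  86.4] [205  82  38  10 353]
strip px [226.  148.3] [208 143  37  11 349]
centre [ 0.4613 -0.3705  0.04  ] dist 0.0694 yaw 7.34
80 [ 25 111 103] [ 25 123 104]
84 [13 65 82] [13 62 86]
88 [16 68 79] [17 65 82]
92 [16 95 83] [17 89 86]
96 [23 87 94] [ 19 151  91]
140 [ 24 145  67] [ 23 137  69]
144 [17 63 81] [16 65 82]
148 [12 62 91] [15 58 96]
152 [16 61 92] [14 56 95]
156 [ 32 113 120] [ 22 131 107]
```

{"name": "step_arm", "arguments": {"moves": [{"rx": 0,"ry": 0,"rz": 0,"dx": 10,"dy": -52,"dz": -10,"gripper": 1},{"rx": 0,"ry": 0,"rz": 0,"dx": 10,"dy": -52,"dz": -10,"gripper": 1},{"rx": 0,"ry": 0,"rz": 0,"dx": 10,"dy": -52,"dz": -10,"gripper": 1},{"rx": 0,"ry": 0,"rz": 0,"dx": 10,"dy": -52,"dz": -10,"gripper": 1},{"rx": 0,"ry": 0,"rz": 0,"dx": 10,"dy": -52,"dz": -10,"gripper": 1},{"rx": 0,"ry": 0,"rz": 0,"dx": 10,"dy": -52,"dz": -10,"gripper": 1},{"rx": 0,"ry": 0,"rz": 0,"dx": 10,"dy": -52,"dz": -10,"gripper": 1},{"rx": 0,"ry": 0,"rz": 0,"dx": 10,"dy": -52,"dz": 0,"gripper": 1},{"rx": 0,"ry": 0,"rz": 8,"dx": 5,"dy": -50,"dz": 0,"gripper": 1},{"rx": 0,"ry": 0,"rz": 7,"dx": 0,"dy": -50,"dz": 0,"gripper": 1},{"rx": 0,"ry": 0,"rz": 0,"dx": 0,"dy": 0,"dz": 0,"gripper": 1},{"rx": 0,"ry": 0,"rz": 0,"dx": 0,"dy": 0,"dz": 0,"gripper": 1}]}}

```text
clock: 2.75
tcp_pos: [0.4576, 0.112, 0.3631]
orientation: [3.134, -0.213, -0.0]
contact_force: [0.2, -0.3, -0.0]
grip_width: 0.0855
gripper_force: 0.0
```

Run:
```python
from h import *
shot("wd1");togo((0.48,0.362,0.25),4.4)
```

```text
clock 2.8 tcp [0.4576 0.1114 0.3631] yaw -7.88
shift mm in tool now [ -12.1 -251.4  112.9]
turn deg [  0.04   0.02 -12.28] shift mm after turn [  41.5 -248.1  113.1]
```

View pics/wd1.png

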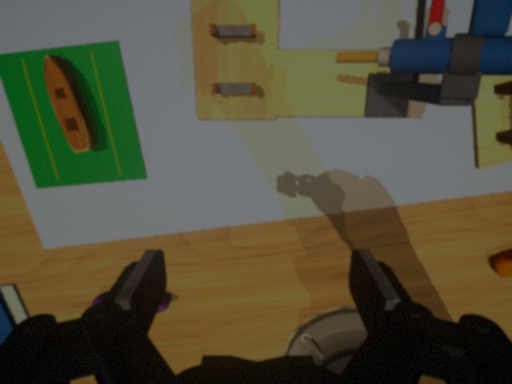

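The picture shows the dusting strips at (233,31) and (235,90), the nozzle tip at (338,57), and the hull on the mat at (68,105). I measure the strips and move to over the mat.

Run:
```python
from h import *
strips("wd1",[(205,15,268,48),(205,75,268,103)])
```

```text
strip px [233.   30.2] [216  26  34  10 292]
strip px [233.9  88.2] [218  84  32   9 259]
centre [0.5613 0.1269 0.04  ] dist 0.0695 yaw -8.2
```

{"name": "step_arm", "arguments": {"moves": [{"rx": 0,"ry": 0,"rz": -6,"dx": 0,"dy": -50,"dz": 20,"gripper": 1},{"rx": 0,"ry": 0,"rz": -6,"dx": 0,"dy": -50,"dz": 20,"gripper": 1},{"rx": 0,"ry": 0,"rz": 0,"dx": 0,"dy": -50,"dz": 20,"gripper": 1},{"rx": 0,"ry": 0,"rz": 0,"dx": 0,"dy": -50,"dz": 20,"gripper": 1},{"rx": 0,"ry": 0,"rz": 0,"dx": 0,"dy": -48,"dz": 20,"gripper": 1},{"rx": 0,"ry": 0,"rz": 0,"dx": 0,"dy": 0,"dz": 0,"gripper": 1},{"rx": 0,"ry": 0,"rz": 0,"dx": 0,"dy": 0,"dz": 0,"gripper": 1}]}}

```text
clock: 3.68
tcp_pos: [0.4564, 0.3582, 0.2631]
orientation: [3.138, 0.111, -0.0]
contact_force: [0.2, -0.9, -0.3]
grip_width: 0.085
gripper_force: 0.0
```

Run:
```python
from h import *
im=shot("wh1");h=cv2.cvtColor(im,cv2.COLOR_BGR2HSV);C=lc("wh1")
m=((h[...,0]<20)&(h[...,1]>110)&(h[...,2]>40)).astype(np.uint8)
g=((h[...,0]>45)&(h[...,0]<80)&(h[...,1]>120)).astype(np.uint8)
cs,_=cv2.findContours(g,cv2.RETR_EXTERNAL,cv2.CHAIN_APPROX_SIMPLE);c=max(cs,key=cv2.contourArea)
gm=cv2.drawContours(np.zeros_like(g),[cv2.convexHull(c)],-1,1,-1)
cs,_=cv2.findContours(m*gm,cv2.RETR_EXTERNAL,cv2.CHAIN_APPROX_NONE);c=max(cs,key=cv2.contourArea)
p=c.reshape(-1,2);print("bbox",cv2.boundingRect(c),cv2.contourArea(c))
P=plane("wrist",p,.039,C)[:,:2].astype(np.float32)
rc=cv2.minAreaRect(P);print("rect@deck",rc)
d=P[((P-P.mean(0))**2).sum(1).argmax()];print("far pt(bow?)",d, "mean",P.mean(0))
i0=np.load("pics/wh1.npz");print("cam",-i0["R"].T@i0["t"])
x,y,w,hh=cv2.boundingRect(c);cv2.imwrite("pics/whc.png",cv2.resize(im[max(0,y-25):y+hh+25,max(0,x-40):x+w+40],None,fx=3,fy=3,interpolation=cv2.INTER_CUBIC))
togo((0.535,0.362,0.10),4.4)
```

```text
bbox (242, 7, 33, 131) 3294.0
rect@deck ((0.5384821891784668, 0.36161890625953674), (0.12414201349020004, 0.03214764967560768), 3.117973804473877)
far pt(bow?) [0.6004598 0.3650229] mean [0.537204   0.36155233]
cam [0.54179013 0.36354528 0.38217767]
clock 3.73 tcp [0.4567 0.3579 0.2634] yaw 3.97
shift mm in tool now [ 78.3   1.1 163.5]
turn deg [ 0.06 -0.03 -0.43] shift mm after turn [ 78.4   1.9 163.4]
```

View pics/whc.png

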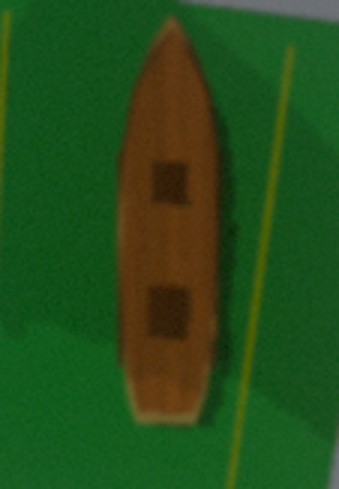

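The crop shows the bare wooden hull upright on the mat, bow at the top (170,18) and stern at (165,420). Its centre is (0.538, 0.362) with yaw about 3.3°. The measured size is 124 x 32 mm, against 130 x 34 given. I reach and grip it.

{"name": "step_arm", "arguments": {"moves": [{"rx": 0,"ry": 0,"rz": 0.6,"dx": 41,"dy": 1,"dz": 35,"gripper": 1},{"rx": 0,"ry": 0,"rz": 0,"dx": 40.5,"dy": 1,"dz": 35,"gripper": 1},{"rx": 0,"ry": 0,"rz": 0,"dx": 0,"dy": 0,"dz": 45,"gripper": 1},{"rx": 0,"ry": 0,"rz": 0,"dx": 0,"dy": 0,"dz": 45,"gripper": 1},{"rx": 0,"ry": 0,"rz": 0,"dx": 0,"dy": 0,"dz": 35,"gripper": 1},{"rx": 0,"ry": 0,"rz": 0,"dx": 0,"dy": 0,"dz": 25,"gripper": 1},{"rx": 0,"ry": 0,"rz": 0,"dx": 0,"dy": 0,"dz": 13,"gripper": 1},{"rx": 0,"ry": 0,"rz": 0,"dx": 0,"dy": 0,"dz": 0,"gripper": 1},{"rx": 0,"ry": 0,"rz": 0,"dx": 0,"dy": 0,"dz": 0,"gripper": 1}]}}

```text
clock: 4.85
tcp_pos: [0.5378, 0.3635, 0.0317]
orientation: [-3.139, -0.095, -0.003]
contact_force: [0.2, 0.7, -0.3]
grip_width: 0.0854
gripper_force: 0.0
```

{"name": "step_arm", "arguments": {"grip_force": 30, "moves": [{"rx": 0,"ry": 0,"rz": 0,"dx": 0,"dy": 0,"dz": 0,"gripper": -1},{"rx": 0,"ry": 0,"rz": 0,"dx": 0,"dy": 0,"dz": 0,"gripper": -1},{"rx": 0,"ry": 0,"rz": 0,"dx": 0,"dy": 0,"dz": 0,"gripper": -1},{"rx": 0,"ry": 0,"rz": 0,"dx": 0,"dy": 0,"dz": 0,"gripper": -1},{"rx": 0,"ry": 0,"rz": 0,"dx": 0,"dy": 0,"dz": 0,"gripper": -1},{"rx": 0,"ry": 0,"rz": 0,"dx": 0,"dy": 0,"dz": 0,"gripper": -1},{"rx": 0,"ry": 0,"rz": 0,"dx": 0,"dy": 0,"dz": 0,"gripper": -1},{"rx": 0,"ry": 0,"rz": 0,"dx": 0,"dy": 0,"dz": 0,"gripper": -1}]}}

```text
clock: 5.85
tcp_pos: [0.5371, 0.3635, 0.0308]
orientation: [-3.14, -0.096, -0.001]
contact_force: [0.1, -1.6, 5.9]
grip_width: 0.0333
gripper_force: 31.2
```

{"name": "step_arm", "arguments": {"moves": [{"rx": 0,"ry": 0,"rz": 0,"dx": 0,"dy": 0,"dz": -10,"gripper": -1},{"rx": 0,"ry": 0,"rz": 0,"dx": 0,"dy": 0,"dz": -25,"gripper": -1},{"rx": 0,"ry": 0,"rz": 0,"dx": 0,"dy": 0,"dz": -40,"gripper": -1},{"rx": 0,"ry": 0,"rz": 0,"dx": 0,"dy": 0,"dz": -40,"gripper": -1},{"rx": 0,"ry": 0,"rz": 0,"dx": 0,"dy": 0,"dz": 0,"gripper": -1},{"rx": 0,"ry": 0,"rz": 0,"dx": 0,"dy": 0,"dz": 0,"gripper": -1}]}}

```text
clock: 6.6
tcp_pos: [0.5364, 0.3627, 0.1446]
orientation: [3.139, 0.096, -0.002]
contact_force: [-0.6, -0.5, -2.3]
grip_width: 0.0332
gripper_force: 30.4
```

Run:
```python
from h import *
w=shot("wg");s=r.grab_frame("scene");o=r.get_obs()
print(o["grip_width"],o["contact_force"],o["gripper_force"])
u,v=proj("scene",[o["tcp_pos"]])[0].astype(int)
a=cv2.resize(s[v-50:v+50,u-65:u+65],(520,400),interpolation=cv2.INTER_CUBIC)
b=w[120:384,130:390];b=cv2.resize(b,(275,279))
c=np.zeros((400,800,3),np.uint8);c[:,:520]=a;c[:279,522:797]=b;cv2.imwrite("pics/grip.png",c)
togo((.5613,.1269,.145),-8.2)
```

```text
0.03350996852681056 [ 0.30434569  0.73555151 -1.94572198] 30.42425036430359
clock 6.7 tcp [0.5361 0.3625 0.1437] yaw 3.51
shift mm in tool now [ 10.8 236.7  -0.9]
turn deg [ 0.11  0.13 11.71] shift mm after turn [ 58.6 229.5  -1.3]
```

View pics/grip.png

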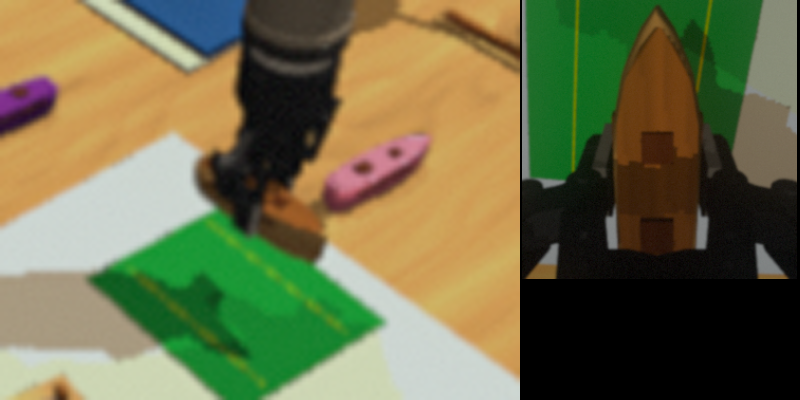

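The hull is held level across its middle, bow ahead (right inset, bow at (657,10)), clear of the mat. I carry it to above the dusting cradle.

{"name": "step_arm", "arguments": {"moves": [{"rx": 0,"ry": 0,"rz": 5.9,"dx": 0,"dy": 0,"dz": 0,"gripper": -1},{"rx": 0,"ry": 0,"rz": 5.8,"dx": 0,"dy": 0,"dz": 0,"gripper": -1},{"rx": 0,"ry": 0,"rz": 0,"dx": 11.7,"dy": 46,"dz": 0,"gripper": -1},{"rx": 0,"ry": 0,"rz": 0,"dx": 11.7,"dy": 46,"dz": 0,"gripper": -1},{"rx": 0,"ry": 0,"rz": 0,"dx": 11.7,"dy": 46,"dz": 0,"gripper": -1},{"rx": 0,"ry": 0,"rz": 0,"dx": 11.7,"dy": 46,"dz": 0,"gripper": -1},{"rx": 0,"ry": 0,"rz": 0,"dx": 11.8,"dy": 45.5,"dz": 0,"gripper": -1},{"rx": 0,"ry": 0,"rz": 0,"dx": 0,"dy": 0,"dz": 0,"gripper": -1},{"rx": 0,"ry": 0,"rz": 0,"dx": 0,"dy": 0,"dz": 25,"gripper": -1},{"rx": 0,"ry": 0,"rz": 0,"dx": 0,"dy": 0,"dz": 15,"gripper": -1},{"rx": 0,"ry": 0,"rz": 0,"dx": 0,"dy": 0,"dz": 0,"gripper": -1},{"rx": 0,"ry": 0,"rz": 0,"dx": 0,"dy": 0,"dz": 0,"gripper": -1}]}}

```text
clock: 8.2
tcp_pos: [0.5624, 0.1285, 0.1056]
orientation: [-3.133, 0.223, -0.0]
contact_force: [0.6, 0.1, -0.8]
grip_width: 0.0338
gripper_force: 30.6
```

Run:
```python
from h import *
togo((.5613,.1269,.068),-8.2)
C=cam("wrist");im=shot("wd2");h=cv2.cvtColor(im,cv2.COLOR_BGR2HSV)
# bow tip of held hull
o=r.get_obs();M=R.from_rotvec(o["orientation"]).as_matrix()
for z in (.008,): print("pred bow px",proj("wrist",[o["tcp_pos"]+M@[.065,0,-.0082],o["tcp_pos"]+M@[.060,0,-.0082]],C))
```

```text
clock 8.2 tcp [0.5624 0.1285 0.1056] yaw -8.15
shift mm in tool now [-0.8  1.7 37.6]
turn deg [-0.02 -0.01  0.05] shift mm after turn [-0.8  1.7 37.6]
pred bow px [[254.93067126 135.27831058]
 [254.98039683 149.58844806]]
```

The held hull's bow lies within about 2 mm of its predicted pixel, so the grasp is as planned. I lower it into the cradle.

{"name": "step_arm", "arguments": {"moves": [{"rx": 0,"ry": 0,"rz": 0,"dx": -2,"dy": 1.5,"dz": 10,"gripper": -1},{"rx": 0,"ry": 0,"rz": 0,"dx": 0,"dy": 0,"dz": 10,"gripper": -1},{"rx": 0,"ry": 0,"rz": 0,"dx": 0,"dy": 0,"dz": 8,"gripper": -1},{"rx": 0,"ry": 0,"rz": 0,"dx": 0,"dy": 0,"dz": 4,"gripper": -1},{"rx": 0,"ry": 0,"rz": 0,"dx": 0,"dy": 0,"dz": 2,"gripper": -1},{"rx": 0,"ry": 0,"rz": 0,"dx": 0,"dy": 0,"dz": 0,"gripper": -1},{"rx": 0,"ry": 0,"rz": 0,"dx": 0,"dy": 0,"dz": 0,"gripper": -1}]}}

```text
clock: 9.12
tcp_pos: [0.5602, 0.1267, 0.0716]
orientation: [-3.133, 0.224, -0.001]
contact_force: [0.5, 0.2, -1.5]
grip_width: 0.0335
gripper_force: 30.6
```

{"name": "step_arm", "arguments": {"moves": [{"rx": 0,"ry": 0,"rz": 0,"dx": 0,"dy": 0,"dz": 1.5,"gripper": -1},{"rx": 0,"ry": 0,"rz": 0,"dx": 0,"dy": 0,"dz": 1,"gripper": -1},{"rx": 0,"ry": 0,"rz": 0,"dx": 0,"dy": 0,"dz": 0,"gripper": -1},{"rx": 0,"ry": 0,"rz": 0,"dx": 0,"dy": 0,"dz": 0,"gripper": -1}]}}

```text
clock: 9.62
tcp_pos: [0.56, 0.1266, 0.0688]
orientation: [-3.134, 0.224, -0.0]
contact_force: [-0.2, -0.1, -1.1]
grip_width: 0.0336
gripper_force: 30.6
```

{"name": "step_arm", "arguments": {"moves": [{"rx": 0,"ry": 0,"rz": 0,"dx": 0,"dy": 0,"dz": 1,"gripper": -1},{"rx": 0,"ry": 0,"rz": 0,"dx": 0,"dy": 0,"dz": 0,"gripper": -1},{"rx": 0,"ry": 0,"rz": 0,"dx": 0,"dy": 0,"dz": 0,"gripper": -1}]}}

```text
clock: 10.0
tcp_pos: [0.56, 0.1266, 0.0678]
orientation: [3.134, -0.224, -0.0]
contact_force: [-0.3, 0.6, -1.0]
grip_width: 0.0337
gripper_force: 30.7
```

{"name": "step_arm", "arguments": {"moves": [{"rx": 0,"ry": 0,"rz": 0,"dx": 0,"dy": 0,"dz": 1,"gripper": -1},{"rx": 0,"ry": 0,"rz": 0,"dx": 0,"dy": 0,"dz": 0,"gripper": -1},{"rx": 0,"ry": 0,"rz": 0,"dx": 0,"dy": 0,"dz": 0,"gripper": -1}]}}

```text
clock: 10.38
tcp_pos: [0.56, 0.1266, 0.0677]
orientation: [3.133, -0.224, 0.0]
contact_force: [-3.5, -0.7, 7.0]
grip_width: 0.0334
gripper_force: 31.7
```

It seats at the expected height with 7 N upward on the tool. I release and rise.

{"name": "step_arm", "arguments": {"moves": [{"rx": 0,"ry": 0,"rz": 0,"dx": 0,"dy": 0,"dz": 0,"gripper": 0.2},{"rx": 0,"ry": 0,"rz": 0,"dx": 0,"dy": 0,"dz": 0,"gripper": 1},{"rx": 0,"ry": 0,"rz": 0,"dx": 0,"dy": 0,"dz": 0,"gripper": 1},{"rx": 0,"ry": 0,"rz": 0,"dx": 0,"dy": 0,"dz": 0,"gripper": 1},{"rx": 0,"ry": 0,"rz": 0,"dx": 0,"dy": 0,"dz": 0,"gripper": 1},{"rx": 0,"ry": 0,"rz": 0,"dx": 0,"dy": 0,"dz": 0,"gripper": 1},{"rx": 0,"ry": 0,"rz": 0,"dx": 0,"dy": 0,"dz": -20,"gripper": 1},{"rx": 0,"ry": 0,"rz": 0,"dx": 0,"dy": 0,"dz": -45,"gripper": 1},{"rx": 0,"ry": 0,"rz": 0,"dx": 0,"dy": 0,"dz": -50,"gripper": 1},{"rx": 0,"ry": 0,"rz": 0,"dx": 0,"dy": 0,"dz": -50,"gripper": 1},{"rx": 0,"ry": 0,"rz": 0,"dx": -30,"dy": 0,"dz": -50,"gripper": 1},{"rx": 0,"ry": 0,"rz": 0,"dx": -30,"dy": 0,"dz": -50,"gripper": 1},{"rx": 0,"ry": 0,"rz": 0,"dx": -20,"dy": 0,"dz": 0,"gripper": 1},{"rx": 0,"ry": 0,"rz": 0,"dx": 0,"dy": 0,"dz": 0,"gripper": 1}]}}

```text
clock: 12.12
tcp_pos: [0.4795, 0.1383, 0.3327]
orientation: [3.133, -0.222, 0.002]
contact_force: [0.7, -0.9, 0.7]
grip_width: 0.0855
gripper_force: 0.0
```

```bash
cat >> h.py <<'E'
def hull(name,n,im,C,cen,z,rad=.085):
    h=cv2.cvtColor(im,cv2.COLOR_BGR2HSV)
    m=((h[...,0]<17)&(h[...,1]>125)&(h[...,2]>40)).astype(np.uint8)
    u=proj(n,[(*cen[:2],z)],C)[0];e=proj(n,[(cen[0]+rad,cen[1],z)],C)[0]
    k=cv2.circle(np.zeros_like(m),tuple(int(a) for a in u),int(np.hypot(*(e-u))),1,-1)
    cs,_=cv2.findContours(m*k,cv2.RETR_EXTERNAL,cv2.CHAIN_APPROX_NONE);c=max(cs,key=cv2.contourArea)
    print(name,"px bbox",cv2.boundingRect(c));print("deck rect",cv2.minAreaRect(plane(n,c.reshape(-1,2),z,C)[:,:2].astype(np.float32)))
E
python3 - <<'E'
from h import *
im=shot("wd3");o=r.get_obs();print(o["tcp_pos"],o["joints"])
hull("dust","wrist",im,lc("wd3"),(.5613,.1269),.076)
t=r.grab_frame("top");cv2.imwrite("pics/top3.png",t);s=r.grab_frame("scene");cv2.imwrite("pics/scene3.png",s)
a=cv2.resize(im[:300],(480,281),interpolation=cv2.INTER_CUBIC)
u,v=proj("scene",[(.56,.08,.1)])[0].astype(int)
b=cv2.resize(s[v-50:v+50,u-50:u+50],(318,318),interpolation=cv2.INTER_CUBIC)
c=np.zeros((318,800,3),np.uint8);c[:281,:480]=a;c[:,482:]=b;cv2.imwrite("pics/v10.png",c);print(u,v)
E
```

```text
[0.48021584 0.13773716 0.33189612] [ 0.08671475  0.15610155 -0.5456571   1.83576404  0.08855813  1.17354888
 -2.20126308]
dust px bbox (231, 16, 51, 118)
deck rect ((0.5585643649101257, 0.12543751299381256), (0.12242355942726135, 0.045667219907045364), 0.9090911149978638)
274 230
```

View pics/v10.png

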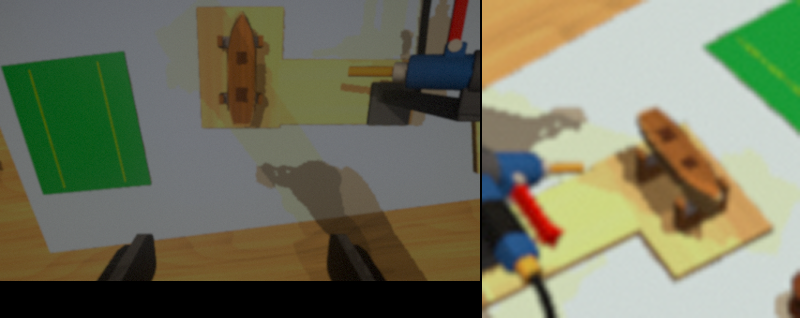

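The hull sits upright in the dusting cradle: wrist inset (240,70), scene inset (680,150), resting between the posts. Next I tilt the tool to the gun's axes and measure the gun from two views.

{"name": "step_arm", "arguments": {"moves": [{"rx": 0,"ry": 0,"rz": 0,"dx": 28,"dy": 42.5,"dz": -5,"gripper": 1},{"rx": 0,"ry": 0,"rz": 0,"dx": 28,"dy": 42.5,"dz": -5,"gripper": 1},{"rx": 0,"ry": 0,"rz": 0,"dx": 28,"dy": 42.5,"dz": -5,"gripper": 1},{"rx": -10,"ry": 0,"rz": 0,"dx": 0,"dy": 0,"dz": 0,"gripper": 1},{"rx": -10,"ry": 0,"rz": 0,"dx": 0,"dy": 0,"dz": 0,"gripper": 1},{"rx": -10,"ry": 0,"rz": 0,"dx": 0,"dy": 0,"dz": 0,"gripper": 1},{"rx": 0,"ry": 0,"rz": 0,"dx": 0,"dy": 0,"dz": 0,"gripper": 1},{"rx": 0,"ry": 0,"rz": 0,"dx": 0,"dy": 0,"dz": 0,"gripper": 1}]}}

```text
clock: 13.28
tcp_pos: [0.546, -0.0011, 0.3461]
orientation: [2.614, -0.189, -0.052]
contact_force: [0.3, -0.3, 0.6]
grip_width: 0.0853
gripper_force: 0.0
```

```bash
cat >> h.py <<'E'
def blobs(im,C=None,mina=25):
    h=cv2.cvtColor(im,cv2.COLOR_BGR2HSV);H,S,V=cv2.split(h);out={}
    for k,m in dict(red=((H<6)|(H>172))&(S>170)&(V>60),blue=(H>98)&(H<125)&(S>120)&(V>35),yel=(H>10)&(H<26)&(S>150)&(V>90)).items():
        cs,_=cv2.findContours(m.astype(np.uint8),cv2.RETR_EXTERNAL,cv2.CHAIN_APPROX_NONE)
        out[k]=[c.reshape(-1,2) for c in sorted(cs,key=cv2.contourArea,reverse=True) if cv2.contourArea(c)>mina][:5]
        for c in out[k]: print(k,len(c),"bbox",cv2.boundingRect(c),"rect",np.round(np.r_[cv2.minAreaRect(c)[0],cv2.minAreaRect(c)[1],cv2.minAreaRect(c)[2]],1))
    return out
E
python3 - <<'E'
from h import *
np.set_printoptions(precision=4,suppress=True)
im=shot("wgun1");o=r.get_obs();print(o["tcp_pos"],o["joints"]);M=R.from_rotvec(o["orientation"]).as_matrix();print(M)
C=lc("wgun1");print("pred",proj("wrist",[(.592,-.098,.189),(.619,-.0658,.1681),(.5445,.0168,.1228)],C))
print("wrist");blobs(im);print("top");blobs(cv2.imread("pics/top3.png")[100:245,270:345]);print("scene");blobs(cv2.imread("pics/scene3.png")[200:310,195:300])
E
```

```text
[ 0.546  -0.0017  0.3467] [-0.0288  0.3197 -0.4208  1.6866  0.5552  1.4995 -2.3035]
[[ 0.9894 -0.1258 -0.0726]
 [-0.1453 -0.8576 -0.4933]
 [-0.0002  0.4986 -0.8668]]
pred [[256.0489 102.5579]
 [208.8474  76.8654]
 [127.7065 169.3038]]
wrist
red 152 bbox (202, 74, 19, 68) rect [213.6 107.3  68.4  15.   81.9]
red 19 bbox (322, 183, 6, 8) rect [324.5 186.5   7.    5.   90. ]
blue 186 bbox (246, 122, 40, 60) rect [264.7 151.1  65.5  33.5  69.4]
blue 162 bbox (182, 144, 51, 39) rect [207. 163.  50.  38.  -0.]
blue 94 bbox (245, 49, 29, 25) rect [259.  61.  24.  28.  90.]
yel 1859 bbox (229, 0, 283, 374) rect [413.8 185.3 233.9 406.7  32.1]
yel 317 bbox (149, 282, 122, 91) rect [206.2 344.1 124.8  78.5  28.1]
yel 329 bbox (0, 128, 40, 107) rect [ 19.5 181.   39.  106.    0. ]
yel 113 bbox (127, 158, 42, 18) rect [147.9 165.1  41.6  16.7   4.4]
yel 125 bbox (130, 177, 42, 20) rect [150.8 186.8  14.3  42.4  78.7]
top
blue 52 bbox (51, 56, 11, 20) rect [56.  65.5 19.  10.  90. ]
blue 37 bbox (31, 65, 13, 11) rect [37. 70. 10. 12. 90.]
blue 21 bbox (53, 38, 8, 6) rect [56.5 40.5  5.   7.  90. ]
scene
red 40 bbox (38, 38, 15, 18) rect [45.1 46.8 20.2  5.2 54.5]
blue 95 bbox (14, 28, 34, 20) rect [30.5 37.5 19.  33.  90. ]
blue 32 bbox (33, 53, 13, 11) rect [38.2 57.4  8.9 11.6 63.4]
yel 94 bbox (0, 0, 30, 22) rect [14.5 10.5 21.  29.  90. ]
yel 66 bbox (79, 15, 26, 29) rect [91.8 28.7 34.6  9.9 45. ]
yel 20 bbox (40, 61, 8, 8) rect [43.1 64.2  6.7  6.3 63.4]
```

{"name": "step_arm", "arguments": {"moves": [{"rx": 0,"ry": 0,"rz": 0,"dx": 0,"dy": -45,"dz": 0,"gripper": 1},{"rx": 0,"ry": 0,"rz": 0,"dx": 0,"dy": -45,"dz": 0,"gripper": 1},{"rx": 0,"ry": 0,"rz": 0,"dx": 0,"dy": 0,"dz": 0,"gripper": 1},{"rx": 0,"ry": 0,"rz": 0,"dx": 0,"dy": 0,"dz": 0,"gripper": 1}]}}

```text
clock: 13.82
tcp_pos: [0.5573, 0.0751, 0.3025]
orientation: [2.612, -0.191, -0.05]
contact_force: [-0.5, -1.0, -0.3]
grip_width: 0.0855
gripper_force: 0.0
```

Run:
```python
from h import *
np.set_printoptions(precision=4,suppress=True)
b1=blobs(cv2.imread("pics/wgun1.png"));im=shot("wgun2");o=r.get_obs();C1=lc("wgun1");C2=lc("wgun2")
print("pred2",proj("wrist",[(.592,-.098,.189),(.635,-.105,.19),(.619,-.0658,.1681),(.5445,.0168,.1228)],C2),o["tcp_pos"])
print("W2");b2=blobs(im)
c=-C1[2].T@C1[3];print("cams",c,-C2[2].T@C2[3])
```

```text
red 152 bbox (202, 74, 19, 68) rect [213.6 107.3  68.4  15.   81.9]
red 19 bbox (322, 183, 6, 8) rect [324.5 186.5   7.    5.   90. ]
blue 186 bbox (246, 122, 40, 60) rect [264.7 151.1  65.5  33.5  69.4]
blue 162 bbox (182, 144, 51, 39) rect [207. 163.  50.  38.  -0.]
blue 94 bbox (245, 49, 29, 25) rect [259.  61.  24.  28.  90.]
yel 1859 bbox (229, 0, 283, 374) rect [413.8 185.3 233.9 406.7  32.1]
yel 317 bbox (149, 282, 122, 91) rect [206.2 344.1 124.8  78.5  28.1]
yel 329 bbox (0, 128, 40, 107) rect [ 19.5 181.   39.  106.    0. ]
yel 113 bbox (127, 158, 42, 18) rect [147.9 165.1  41.6  16.7   4.4]
yel 125 bbox (130, 177, 42, 20) rect [150.8 186.8  14.3  42.4  78.7]
pred2 [[353.5455 102.8208]
 [359.5536  51.0223]
 [308.8616  77.1528]
 [217.8603 169.5423]] [0.5574 0.0748 0.3027]
W2
red 148 bbox (302, 76, 15, 67) rect [310.4 108.8  66.   14.   87.2]
blue 177 bbox (340, 122, 40, 60) rect [358.4 151.4  62.4  33.7  74.5]
blue 161 bbox (276, 149, 53, 34) rect [302.  165.5  52.   33.    0. ]
blue 94 bbox (347, 50, 29, 24) rect [361.   61.5  23.   28.   90. ]
yel 2374 bbox (148, 0, 364, 374) rect [394.7 232.9 244.9 502.   41.9]
yel 397 bbox (6, 86, 65, 126) rect [ 37.8 148.9 132.8  42.1  79.8]
yel 303 bbox (64, 103, 49, 134) rect [ 87.5 168.9 133.4  39.   78.7]
yel 258 bbox (132, 177, 65, 37) rect [163.3 191.3  28.2  64.5  73.4]
yel 108 bbox (218, 159, 43, 14) rect [239.  165.5  13.   42.   90. ]
cams [0.6395 0.0454 0.4491] [0.6506 0.1215 0.4055]
```

Run:
```python
from h import *
np.set_printoptions(precision=4,suppress=True)
C1=lc("wgun1");C2=lc("wgun2")
o=r.get_obs();M=R.from_rotvec(o["orientation"]).as_matrix()
p1=[(259,61),(245,61),(273.5,61),(246,49),(274,49),(213.6,107.3),(211,74),(127,167),(148,165)];p2=[(361,61.5),(347,61.5),(375.5,61.5),(348,50),(376,50),(310.4,108.8),(308,76),(218,166),(239,165.5)]
X=tri("wrist",p1,"wrist",p2,C1,C2)
g0=np.array([.592,-.098,.189])
for n,x in zip("bluemid blueL blueR endL endR redmid redtip noztip nozmid".split(),X): print(n,x,"gun-frame rel g0 (y,x,-z) mm",1000*M.T@(x[:3]-g0))
# straight-line direction of grip in image 1: blue end piece vs column centre of dark between
for nm in("wgun1","wgun2"):
    im=cv2.imread(f"pics/{nm}.png");h=cv2.cvtColor(im,cv2.COLOR_BGR2HSV)
    x0=225 if nm=="wgun1" else 322
    for y in(55,65,80,95,105,115): print(nm,y,''.join('#' if v<45 else('b' if 95<H<128 and S>100 else('r' if (H<8 or H>170) and S>150 else '.')) for H,S,v in h[y,x0-30:x0+75]))
```

```text
bluemid [ 0.6265 -0.1041  0.1924  0.    ] gun-frame rel g0 (y,x,-z) mm [35.0274  2.5213 -2.4534]
blueL [ 0.628  -0.0939  0.1861  0.    ] gun-frame rel g0 (y,x,-z) mm [35.0034 -9.4952 -2.0769]
blueR [ 0.625  -0.1145  0.199   0.    ] gun-frame rel g0 (y,x,-z) mm [35.0594 14.9308 -2.9248]
endL [ 0.6372 -0.0975  0.184   0.0004] gun-frame rel g0 (y,x,-z) mm [44.6047 -8.6467  0.8875]
endR [ 0.6342 -0.1176  0.1967  0.0003] gun-frame rel g0 (y,x,-z) mm [44.6373 15.3273  0.0045]
redmid [ 0.5919 -0.065   0.1685  0.0012] gun-frame rel g0 (y,x,-z) mm [ -4.9347 -38.5273   1.4096]
redtip [ 0.6198 -0.0714  0.16    0.0015] gun-frame rel g0 (y,x,-z) mm [ 23.5732 -40.8025   9.9824]
noztip [0.5481 0.0168 0.1248 0.0012] gun-frame rel g0 (y,x,-z) mm [ -60.285  -124.8796    1.8885]
nozmid [ 0.5464 -0.0011  0.1341  0.0003] gun-frame rel g0 (y,x,-z) mm [ -59.3311 -104.6375    2.9286]
wgun1 55 .........####.....................................bbbbbbbbbbbbbbbbbbbbbbbbbbbbb..........................
wgun1 65 .........####.....................................bbbbbbbbbbbbbbbbbbbbbbbbbbbbb........................
[... 456 characters left out ...]
........
wgun2 55 ...................................................###..bbbbbbbbbbbbbbbbbbbbbbbbbbbbb....................
wgun2 65 ...................................................##..bbbbbbbbbbbbbbbbbbbbbbbbbbbbb.....................
wgun2 80 ..........rrrrrrrrrrrrrrr........................#################################.......................
wgun2 95 ..............rrrrrrrrrr........................################################.........................
wgun2 105 ..............rrrrrrrrrr.......................#################################.........................
wgun2 115 ..............rrrrrrrrr........................################################..........................
```

Grip and trigger measurements agree with the given sizes: grip half-length about 45 mm, blade about 41 mm from grip centre, nozzle at z 0.125. I work out the approach.

Run:
```python
from h import *
o=r.get_obs();M=R.from_rotvec(o["orientation"]).as_matrix();g0=np.array([.592,-.098,.189])
togo(g0+M@[0,-.010,.002]);print(o["joints"])
```

```text
clock 13.88 tcp [0.5574 0.0748 0.3027] yaw -8.39
shift mm in tool now [ 59.3  76.8 183.5]
[-0.13606414  0.41963378 -0.44842554  1.65587979  0.56152988  1.5026582
 -2.45408137]
```

{"name": "step_arm", "arguments": {"moves": [{"rx": 0,"ry": 0,"rz": 0,"dx": 30,"dy": 38.5,"dz": 0,"gripper": 1},{"rx": 0,"ry": 0,"rz": 0,"dx": 29.3,"dy": 38.3,"dz": 0,"gripper": 1},{"rx": 0,"ry": 0,"rz": 0,"dx": 0,"dy": 0,"dz": 40,"gripper": 1},{"rx": 0,"ry": 0,"rz": 0,"dx": 0,"dy": 0,"dz": 40,"gripper": 1},{"rx": 0,"ry": 0,"rz": 0,"dx": 0,"dy": 0,"dz": 30,"gripper": 1},{"rx": 0,"ry": 0,"rz": 0,"dx": 0,"dy": 0,"dz": 20,"gripper": 1},{"rx": 0,"ry": 0,"rz": 0,"dx": 0,"dy": 0,"dz": 0,"gripper": 1},{"rx": 0,"ry": 0,"rz": 0,"dx": 0,"dy": 0,"dz": 0,"gripper": 1}]}}

```text
clock: 14.88
tcp_pos: [0.5976, -0.061, 0.2289]
orientation: [2.613, -0.187, -0.047]
contact_force: [0.3, 0.6, -0.1]
grip_width: 0.0856
gripper_force: 0.0
```

Run:
```python
from h import *
o=r.get_obs();M=R.from_rotvec(o["orientation"]).as_matrix();g0=np.array([.592,-.098,.189])
togo(g0+M@[0,-.010,.002]);print(o["contact_force"])
im=shot("wgun3");h=cv2.cvtColor(im,cv2.COLOR_BGR2HSV)
for y in range(150,300,12): print(y,''.join('#' if v<38 else('b' if 95<H<128 and S>100 else('r' if (H<8 or H>170) and S>150 else '.')) for H,S,v in h[y,110:400:3]))
```

```text
clock 14.88 tcp [ 0.5976 -0.061   0.2289] yaw -8.17
shift mm in tool now [-0.4  2.6 55.3]
[ 0.32527064  0.58057176 -0.12002521]
150 .................................................................................................
162 ...................................................bbbbbbbbbbbbbbbb..............................
174 ...................................................bbbbbbbbbbbbbbbb..............................
186 ..............................rrrrrrr..............bbbbbbbbbbbbbbb...............................
198 ............................rrrrrrrrr..............###############...............................
210 ...............................rrrrrrr.............###############...............................
222 ................................rrrrrr.............###############...............................
234 ..........................#.....rrrrrr.............###############...............................
246 .....................###########rrrrrr.............##############................................
258 ...............####...##########rrrrrr.............bbbbbbbbbbbbbb................###.............
270 .....###....#######......########rrrrrr#...........bbbbbbbbbbbbbb................######....###...
282 ..####....#########...#....######......#......####.bbbbbbbbbbbbbb...............#########.....##.
294 ###....############.bbbbbbbbbbbbbb.....bbbbbb......bbbbbbbbbbbbbbbbbbb...........##########.....#
```

From this height the grip and trigger (columns 206 to 308) are centred at 257, just as the fingers are (165 to 350). I go in.

{"name": "step_arm", "arguments": {"moves": [{"rx": 0,"ry": 0,"rz": 0,"dx": 0,"dy": 1,"dz": 20,"gripper": 1},{"rx": 0,"ry": 0,"rz": 0,"dx": 0,"dy": 0,"dz": 15,"gripper": 1},{"rx": 0,"ry": 0,"rz": 0,"dx": 0,"dy": 0,"dz": 12,"gripper": 1},{"rx": 0,"ry": 0,"rz": 0,"dx": 0,"dy": 0,"dz": 8,"gripper": 1},{"rx": 0,"ry": 0,"rz": 0,"dx": 0,"dy": 0,"dz": 0,"gripper": 1},{"rx": 0,"ry": 0,"rz": 0,"dx": 0,"dy": 5,"dz": 0,"gripper": 1},{"rx": 0,"ry": 0,"rz": 0,"dx": 0,"dy": 0,"dz": 0,"gripper": 1},{"rx": 0,"ry": 0,"rz": 0,"dx": 0,"dy": 0,"dz": 0,"gripper": 1}]}}

```text
clock: 15.92
tcp_pos: [0.5924, -0.0938, 0.1834]
orientation: [2.612, -0.187, -0.049]
contact_force: [-0.1, 0.5, -0.1]
grip_width: 0.085
gripper_force: 0.0
```

Run:
```python
from h import *
o=r.get_obs();M=R.from_rotvec(o["orientation"]).as_matrix();g0=np.array([.592,-.098,.189])
togo(g0+M@[0,-.006,.002]);print(o["contact_force"])
```

```text
clock 15.93 tcp [ 0.5924 -0.0938  0.1834] yaw -8.19
shift mm in tool now [ 0.2  0.4 -0.8]
[-0.09465171  0.46096193 -0.09358504]
```

{"name": "step_arm", "arguments": {"grip_force": 25, "moves": [{"rx": 0,"ry": 0,"rz": 0,"dx": 0,"dy": 0,"dz": 0,"gripper": -1},{"rx": 0,"ry": 0,"rz": 0,"dx": 0,"dy": 0,"dz": 0,"gripper": -1},{"rx": 0,"ry": 0,"rz": 0,"dx": 0,"dy": 0,"dz": 0,"gripper": -1},{"rx": 0,"ry": 0,"rz": 0,"dx": 0,"dy": 0,"dz": 0,"gripper": -1},{"rx": 0,"ry": 0,"rz": 0,"dx": 0,"dy": 0,"dz": 0,"gripper": -1},{"rx": 0,"ry": 0,"rz": 0,"dx": 0,"dy": 0,"dz": 0,"gripper": -1}]}}

```text
clock: 16.68
tcp_pos: [0.5936, -0.0917, 0.1844]
orientation: [2.615, -0.186, -0.045]
contact_force: [0.1, 5.2, 7.0]
grip_width: 0.0481
gripper_force: 27.8
```

{"name": "step_arm", "arguments": {"moves": [{"rx": 0,"ry": 0,"rz": 0,"dx": 0,"dy": 0,"dz": 0,"gripper": -1},{"rx": 0,"ry": 0,"rz": 0,"dx": 0,"dy": 0,"dz": 0,"gripper": -1},{"rx": 0,"ry": 0,"rz": 0,"dx": 0,"dy": 0,"dz": 0,"gripper": -1},{"rx": 0,"ry": 0,"rz": 0,"dx": 0,"dy": 0,"dz": 0,"gripper": -1},{"rx": 0,"ry": 0,"rz": 0,"dx": 0,"dy": 0,"dz": 0,"gripper": -1},{"rx": 0,"ry": 0,"rz": 0,"dx": 0,"dy": 0,"dz": 0,"gripper": -1},{"rx": 0,"ry": 0,"rz": 0,"dx": 0,"dy": 0,"dz": 0,"gripper": -1},{"rx": 0,"ry": 0,"rz": 0,"dx": 0,"dy": 0,"dz": 0,"gripper": -1},{"rx": 0,"ry": 0,"rz": 0,"dx": 0,"dy": 0,"dz": 0,"gripper": -1},{"rx": 0,"ry": 0,"rz": 0,"dx": 0,"dy": 0,"dz": 0,"gripper": -1}]}}

```text
clock: 17.92
tcp_pos: [0.5936, -0.0918, 0.1844]
orientation: [2.615, -0.186, -0.045]
contact_force: [0.6, 4.8, 7.0]
grip_width: 0.0483
gripper_force: 27.8
```

{"name": "step_arm", "arguments": {"grip_force": 45, "moves": [{"rx": 0,"ry": 0,"rz": 0,"dx": 0,"dy": 0,"dz": 0,"gripper": -1},{"rx": 0,"ry": 0,"rz": 0,"dx": 0,"dy": 0,"dz": 0,"gripper": -1},{"rx": 0,"ry": 0,"rz": 0,"dx": 0,"dy": 0,"dz": 0,"gripper": -1},{"rx": 0,"ry": 0,"rz": 0,"dx": 0,"dy": 0,"dz": 0,"gripper": -1},{"rx": 0,"ry": 0,"rz": 0,"dx": 0,"dy": 0,"dz": 0,"gripper": -1},{"rx": 0,"ry": 0,"rz": 0,"dx": 0,"dy": 0,"dz": 0,"gripper": -1},{"rx": 0,"ry": 0,"rz": 0,"dx": 0,"dy": 0,"dz": 0,"gripper": -1},{"rx": 0,"ry": 0,"rz": 0,"dx": 0,"dy": 0,"dz": 0,"gripper": -1}]}}

```text
clock: 18.92
tcp_pos: [0.5936, -0.0919, 0.1846]
orientation: [2.614, -0.187, -0.045]
contact_force: [-0.6, 4.8, 8.2]
grip_width: 0.0477
gripper_force: 43.1
```

Run:
```python
from h import *
im=shot("wgun4");h=cv2.cvtColor(im,cv2.COLOR_BGR2HSV);C=lc("wgun4")
for y in range(150,300,10): print(y,''.join('#' if v<38 else('b' if 95<H<128 and S>100 else('r' if (H<8 or H>170) and S>150 else '.')) for H,S,v in h[y,110:400:3]))
o=r.get_obs();M=R.from_rotvec(o["orientation"]).as_matrix();g0=np.array([.592,-.098,.189])
g=g0+M@[0,.003,.004]
def J(a): # blade tip, centre line; hinge 40mm toward barrel; face -46 at 0
    return g+M@[-.040+.062*np.cos(a), -.041+.062*np.sin(a), 0]
print("tip px rel/0.26/0.34",proj("wrist",[J(0),J(.26),J(.34)],C))
```

```text
150 .................................................................................................
160 .................................................................................................
170 .................................................................................................
180 .................................................................................................
190 ............................#...................bbbbbbbbbbbbbbbbbbbbb............................
200 ...............................................bbbbbbbbbbbbbbbbbbbbbbb...........................
210 .............................##................bbbbbbbbbbbbbbbbbbbbbb............................
220 ..............................#........r.......bbbbbbbbbbbbbbbbbbbbbb............................
230 ..............................##...rrrrrrr.....bbbbbbbbbbbbbbbbbbbbbb............................
240 .................................rrrrrrrrrrrr..###.bbbbbbbbbbbbbbb###............................
250 .........................#.....##.rrrrrrrrrrr..######################....##......................
260 ...............###..#####....####..rrrrrrrrr...#######################....###.....r..............
270 .............##.########....#####rrrrrrrrr.....########################....####..................
280 ..............#########....#####rrrrrrrrr......#########################.....###.................
290 ..............###########..####rrrrrrrr........#########################..##########.............
tip px rel/0.26/0.34 [[185.31910333 233.88184895]
 [223.30582855 238.26197866]
 [234.58646122 241.31905886]]
```

The red blade's inclination (about 0.3 to 0.4 across rows 240 to 290) and the unchanged width at 45 N show that the trigger is on its stop, held over 2 s. I release it and back out.

{"name": "step_arm", "arguments": {"moves": [{"rx": 0,"ry": 0,"rz": 0,"dx": 0,"dy": 0,"dz": 0,"gripper": 1},{"rx": 0,"ry": 0,"rz": 0,"dx": 0,"dy": 0,"dz": 0,"gripper": 1},{"rx": 0,"ry": 0,"rz": 0,"dx": 0,"dy": 0,"dz": 0,"gripper": 1},{"rx": 0,"ry": 0,"rz": 0,"dx": 0,"dy": 0,"dz": 0,"gripper": 1},{"rx": 0,"ry": 0,"rz": 0,"dx": 0,"dy": 0,"dz": 0,"gripper": 1},{"rx": 0,"ry": 0,"rz": 0,"dx": 0,"dy": -5,"dz": 0,"gripper": 1},{"rx": 0,"ry": 0,"rz": 0,"dx": 0,"dy": 0,"dz": 0,"gripper": 1},{"rx": 0,"ry": 0,"rz": 0,"dx": 0,"dy": 0,"dz": -15,"gripper": 1},{"rx": 0,"ry": 0,"rz": 0,"dx": 0,"dy": 0,"dz": -40,"gripper": 1},{"rx": 0,"ry": 0,"rz": 0,"dx": 0,"dy": 0,"dz": -50,"gripper": 1},{"rx": 0,"ry": 0,"rz": 0,"dx": 0,"dy": 0,"dz": -50,"gripper": 1},{"rx": 0,"ry": 0,"rz": 0,"dx": 0,"dy": 0,"dz": -50,"gripper": 1},{"rx": 10,"ry": 0,"rz": 0,"dx": 0,"dy": 0,"dz": 0,"gripper": 1},{"rx": 10,"ry": 0,"rz": 0,"dx": 0,"dy": 0,"dz": 0,"gripper": 1},{"rx": 10,"ry": 0,"rz": 0,"dx": 0,"dy": 0,"dz": 0,"gripper": 1},{"rx": 0,"ry": 0,"rz": 0,"dx": 0,"dy": 0,"dz": 0,"gripper": 1},{"rx": 0,"ry": 0,"rz": 0,"dx": 0,"dy": 0,"dz": 0,"gripper": 1}]}}

```text
clock: 21.1
tcp_pos: [0.6071, 0.0132, 0.3583]
orientation: [3.132, -0.221, -0.001]
contact_force: [-0.3, 1.2, -1.3]
grip_width: 0.0854
gripper_force: 0.0
```

Run:
```python
from h import *
im=shot("wa1");blobs(im);C=lc("wa1")
hull("dust","wrist",im,C,(.5613,.1269),.076)
g0=np.array([.592,-.098,.189]);a=cv2.imread("pics/scene3.png");b=r.grab_frame("scene");cv2.imwrite("pics/scene5.png",b)
for x in(a,b): blobs(x[200:310,195:300]);hull("sc","scene",x,cam("scene"),(.5613,.1269),.076)
togo((.487,.137,.33),-8.2)
```

```text
red 136 bbox (329, 139, 16, 60) rect [336.5 168.5  59.   15.   90. ]
red 29 bbox (465, 243, 9, 10) rect [469.  247.5   9.    8.   90. ]
red 23 bbox (464, 219, 7, 8) rect [467.  222.5   7.    6.   90. ]
blue 211 bbox (362, 186, 38, 60) rect [379.5 215.6  62.6  33.2  80.1]
blue 98 bbox (370, 120, 32, 26) rect [385.1 132.   30.3  24.6   6.3]
blue 88 bbox (332, 206, 13, 27) rect [338.3 218.9  11.7  26.    5.7]
yel 617 bbox (149, 292, 218, 82) rect [258.4 342.1  80.3 215.9  83.3]
yel 285 bbox (417, 271, 95, 67) rect [464. 304.  66.  94.  90.]
yel 194 bbox (162, 144, 30, 89) rect [173.7 188.6  88.7  28.5  82.5]
yel 101 bbox (0, 294, 18, 50) rect [  8.5 318.5  17.   49.    0. ]
yel 139 bbox (194, 156, 16, 36) rect [201.5 173.5  35.   15.   90. ]
dust px bbox (157, 144, 48, 89)
deck rect ((0.5605175495147705, 0.11827021092176437), (0.05747063830494881, 0.12305998057126999), 81.84761810302734)
red 40 bbox (38, 38, 15, 18) rect [45.1 46.8 20.2  5.2 54.5]
blue 95 bbox (14, 28, 34, 20) rect [30.5 37.5 19.  33.  90. ]
blue 32 bbox (33, 53, 13, 11) rect [38.2 57.4  8.9 11.6 63.4]
yel 94 bbox (0, 0
[... 277 characters left out ...]
5140419), 86.81629180908203)
red 41 bbox (38, 38, 15, 19) rect [45.5 47.2 20.8  5.5 56.3]
blue 93 bbox (14, 28, 34, 20) rect [30.2 37.8 33.1 18.9  2.7]
blue 32 bbox (33, 53, 13, 12) rect [38.4 57.5  9.5 11.8 58. ]
yel 65 bbox (79, 15, 26, 29) rect [91.9 28.6 34.9 10.3 49.4]
yel 81 bbox (0, 0, 22, 22) rect [10.5 10.5 21.  21.  90. ]
yel 20 bbox (40, 61, 8, 8) rect [43.2 64.   6.2  6.8 53.1]
sc px bbox (271, 215, 30, 38)
deck rect ((0.5650104880332947, 0.10659782588481903), (0.07005555182695389, 0.14228150248527527), 82.69340515136719)
clock 21.2 tcp [0.6072 0.0144 0.358 ] yaw -7.94
shift mm in tool now [-135.9 -104.8   27.9]
turn deg [0.06 0.04 0.26] shift mm after turn [-136.4 -104.2   28. ]
```

The trigger is back to its released pixels (red box unchanged) and the hull is unmoved in the cradle. I grasp it again at the pose where I set it down.

{"name": "step_arm", "arguments": {"moves": [{"rx": 0,"ry": 0,"rz": 0,"dx": -31,"dy": -52,"dz": 0,"gripper": 1},{"rx": 0,"ry": 0,"rz": 0.2,"dx": -31,"dy": -52.5,"dz": 0,"gripper": 1},{"rx": 0,"ry": 0,"rz": 0,"dx": 0,"dy": 0,"dz": 50,"gripper": 1},{"rx": 0,"ry": 0,"rz": 0,"dx": 0,"dy": 0,"dz": 50,"gripper": 1},{"rx": 0,"ry": 0,"rz": 0,"dx": 0,"dy": 0,"dz": 50,"gripper": 1},{"rx": 0,"ry": 0,"rz": 0,"dx": 0,"dy": 0,"dz": 50,"gripper": 1},{"rx": 0,"ry": 0,"rz": 0,"dx": 0,"dy": 0,"dz": 20,"gripper": 1},{"rx": 0,"ry": 0,"rz": 0,"dx": 0,"dy": 0,"dz": 0,"gripper": 1},{"rx": 0,"ry": 0,"rz": 0,"dx": 0,"dy": 0,"dz": 0,"gripper": 1}]}}

```text
clock: 22.32
tcp_pos: [0.5622, 0.1251, 0.14]
orientation: [-3.132, 0.228, -0.005]
contact_force: [0.3, 0.7, 0.5]
grip_width: 0.0856
gripper_force: 0.0
```

Run:
```python
from h import *
togo((.560,.1266,.068),-8.15)
```

```text
clock 22.32 tcp [0.5622 0.1251 0.14  ] yaw -8.34
shift mm in tool now [-2.6 -1.1 72. ]
turn deg [-0.07 -0.17 -0.19] shift mm after turn [-2.4 -1.2 72. ]
```

{"name": "step_arm", "arguments": {"grip_force": 30, "moves": [{"rx": 0,"ry": 0,"rz": 0,"dx": -2.5,"dy": -1.2,"dz": 25,"gripper": 1},{"rx": 0,"ry": 0,"rz": 0,"dx": 0,"dy": 0,"dz": 25,"gripper": 1},{"rx": 0,"ry": 0,"rz": 0,"dx": 0,"dy": 0,"dz": 15,"gripper": 1},{"rx": 0,"ry": 0,"rz": 0,"dx": 0,"dy": 0,"dz": 7,"gripper": 1},{"rx": 0,"ry": 0,"rz": 0,"dx": 0,"dy": 0,"dz": 0,"gripper": 1},{"rx": 0,"ry": 0,"rz": 0,"dx": 0,"dy": 0,"dz": 0,"gripper": 1},{"rx": 0,"ry": 0,"rz": 0,"dx": 0,"dy": 0,"dz": 0,"gripper": -1},{"rx": 0,"ry": 0,"rz": 0,"dx": 0,"dy": 0,"dz": 0,"gripper": -1},{"rx": 0,"ry": 0,"rz": 0,"dx": 0,"dy": 0,"dz": 0,"gripper": -1},{"rx": 0,"ry": 0,"rz": 0,"dx": 0,"dy": 0,"dz": 0,"gripper": -1},{"rx": 0,"ry": 0,"rz": 0,"dx": 0,"dy": 0,"dz": 0,"gripper": -1},{"rx": 0,"ry": 0,"rz": 0,"dx": 0,"dy": 0,"dz": 0,"gripper": -1},{"rx": 0,"ry": 0,"rz": 0,"dx": 0,"dy": 0,"dz": 0,"gripper": -1}]}}

```text
clock: 23.95
tcp_pos: [0.5588, 0.1257, 0.0663]
orientation: [-3.133, 0.23, -0.001]
contact_force: [-0.3, -0.9, 5.8]
grip_width: 0.0334
gripper_force: 31.6
```

{"name": "step_arm", "arguments": {"moves": [{"rx": 0,"ry": 0,"rz": 0,"dx": 0,"dy": 0,"dz": -10,"gripper": -1},{"rx": 0,"ry": 0,"rz": 0,"dx": 0,"dy": 0,"dz": -30,"gripper": -1},{"rx": 0,"ry": 0,"rz": 0,"dx": 0,"dy": 0,"dz": -45,"gripper": -1},{"rx": 0,"ry": 0,"rz": 0,"dx": 0,"dy": 0,"dz": -50,"gripper": -1},{"rx": 0,"ry": 0,"rz": 0,"dx": 0,"dy": 0,"dz": -50,"gripper": -1},{"rx": 0,"ry": 0,"rz": 0,"dx": 0,"dy": 0,"dz": -50,"gripper": -1},{"rx": 0,"ry": 0,"rz": 0,"dx": 0,"dy": 0,"dz": -50,"gripper": -1},{"rx": 0,"ry": 0,"rz": 0,"dx": 0,"dy": 0,"dz": -10,"gripper": -1},{"rx": 0,"ry": 0,"rz": 0,"dx": 0,"dy": 0,"dz": 0,"gripper": -1},{"rx": 0,"ry": 0,"rz": 0,"dx": 0,"dy": 0,"dz": 0,"gripper": -1}]}}

```text
clock: 25.2
tcp_pos: [0.5577, 0.1251, 0.3589]
orientation: [3.132, -0.23, -0.005]
contact_force: [0.2, 0.5, -1.2]
grip_width: 0.0337
gripper_force: 30.8
```

{"name": "step_arm", "arguments": {"moves": [{"rx": 0,"ry": 0,"rz": 0,"dx": -2.6,"dy": 42,"dz": 0,"gripper": -1},{"rx": 0,"ry": 0,"rz": 0,"dx": -2.6,"dy": 42,"dz": 0,"gripper": -1},{"rx": 0,"ry": 0,"rz": 0,"dx": -2.6,"dy": 42,"dz": 0,"gripper": -1},{"rx": 0,"ry": 0,"rz": 0,"dx": -2.6,"dy": 42,"dz": 0,"gripper": -1},{"rx": 0,"ry": 0,"rz": 0,"dx": -2.6,"dy": 42,"dz": 0,"gripper": -1},{"rx": 0,"ry": 0,"rz": 0,"dx": -2.6,"dy": 42,"dz": 0,"gripper": -1},{"rx": 0,"ry": 0,"rz": 0,"dx": -2.6,"dy": 42,"dz": 0,"gripper": -1},{"rx": 0,"ry": 0,"rz": 0,"dx": -2.6,"dy": 42,"dz": 0,"gripper": -1},{"rx": 0,"ry": 0,"rz": 0,"dx": -2.6,"dy": 42,"dz": 0,"gripper": -1},{"rx": 0,"ry": 0,"rz": 0,"dx": -2.6,"dy": 42,"dz": 0,"gripper": -1},{"rx": 0,"ry": 0,"rz": 0,"dx": 0,"dy": 42,"dz": 0,"gripper": -1},{"rx": 0,"ry": 0,"rz": 0,"dx": 0,"dy": 43,"dz": 0,"gripper": -1},{"rx": 0,"ry": 0,"rz": -7.8,"dx": 0,"dy": 0,"dz": 0,"gripper": -1},{"rx": 0,"ry": 0,"rz": -7.7,"dx": 0,"dy": 0,"dz": 0,"gripper": -1},{"rx": 0,"ry": 0,"rz": 0,"dx": 0,"dy": 0,"dz": 0,"gripper": -1},{"rx": 0,"ry": 0,"rz": 0,"dx": 0,"dy": 0,"dz": 0,"gripper": -1}]}}

```text
clock: 27.2
tcp_pos: [0.4589, -0.37, 0.36]
orientation: [-3.135, -0.191, 0.002]
contact_force: [0.1, -0.0, -2.2]
grip_width: 0.0338
gripper_force: 30.9
```

Run:
```python
from h import *
togo((.4613,-.3705,.067),7.3);o=r.get_obs();print(o["grip_width"],o["contact_force"])
```

```text
clock 27.2 tcp [ 0.4589 -0.37    0.36  ] yaw 6.97
shift mm in tool now [  2.7   1.2 293. ]
turn deg [-0.07  0.07 -0.33] shift mm after turn [  2.3   0.8 293. ]
0.033752755434436926 [ 0.11791154 -0.03832986 -2.22659093]
```

{"name": "step_arm", "arguments": {"moves": [{"rx": 0,"ry": 0,"rz": -0.3,"dx": 2.3,"dy": 0.8,"dz": 40,"gripper": -1},{"rx": 0,"ry": 0,"rz": 0,"dx": 0,"dy": 0,"dz": 50,"gripper": -1},{"rx": 0,"ry": 0,"rz": 0,"dx": 0,"dy": 0,"dz": 50,"gripper": -1},{"rx": 0,"ry": 0,"rz": 0,"dx": 0,"dy": 0,"dz": 50,"gripper": -1},{"rx": 0,"ry": 0,"rz": 0,"dx": 0,"dy": 0,"dz": 40,"gripper": -1},{"rx": 0,"ry": 0,"rz": 0,"dx": 0,"dy": 0,"dz": 20,"gripper": -1},{"rx": 0,"ry": 0,"rz": 0,"dx": 0,"dy": 0,"dz": 0,"gripper": -1},{"rx": 0,"ry": 0,"rz": 0,"dx": 0,"dy": 0,"dz": 0,"gripper": -1}]}}

```text
clock: 28.2
tcp_pos: [0.4623, -0.371, 0.112]
orientation: [3.134, 0.202, 0.002]
contact_force: [-0.6, -0.3, -0.8]
grip_width: 0.0336
gripper_force: 30.8
```

Run:
```python
from h import *
togo((.4613,-.3705,.067),7.3)
```

```text
clock 28.2 tcp [ 0.4623 -0.371   0.112 ] yaw 7.38
shift mm in tool now [-1.  -0.7 45. ]
turn deg [ 0.06 -0.06  0.08] shift mm after turn [-0.9 -0.6 45. ]
```

{"name": "step_arm", "arguments": {"moves": [{"rx": 0,"ry": 0,"rz": 0,"dx": -1,"dy": -0.5,"dz": 12,"gripper": -1},{"rx": 0,"ry": 0,"rz": 0,"dx": 0,"dy": 0,"dz": 12,"gripper": -1},{"rx": 0,"ry": 0,"rz": 0,"dx": 0,"dy": 0,"dz": 10,"gripper": -1},{"rx": 0,"ry": 0,"rz": 0,"dx": 0,"dy": 0,"dz": 5,"gripper": -1},{"rx": 0,"ry": 0,"rz": 0,"dx": 0,"dy": 0,"dz": 3,"gripper": -1},{"rx": 0,"ry": 0,"rz": 0,"dx": 0,"dy": 0,"dz": 0,"gripper": -1},{"rx": 0,"ry": 0,"rz": 0,"dx": 0,"dy": 0,"dz": 0,"gripper": -1}]}}

```text
clock: 29.08
tcp_pos: [0.4608, -0.3705, 0.0694]
orientation: [3.135, 0.203, 0.001]
contact_force: [0.3, -0.8, -1.6]
grip_width: 0.0336
gripper_force: 30.9
```

{"name": "step_arm", "arguments": {"moves": [{"rx": 0,"ry": 0,"rz": 0,"dx": 0,"dy": 0,"dz": 1.5,"gripper": -1},{"rx": 0,"ry": 0,"rz": 0,"dx": 0,"dy": 0,"dz": 0,"gripper": -1},{"rx": 0,"ry": 0,"rz": 0,"dx": 0,"dy": 0,"dz": 0,"gripper": -1}]}}

```text
clock: 29.45
tcp_pos: [0.4606, -0.3704, 0.0676]
orientation: [3.135, 0.203, 0.0]
contact_force: [0.4, -0.1, -1.6]
grip_width: 0.0333
gripper_force: 30.9
```

{"name": "step_arm", "arguments": {"moves": [{"rx": 0,"ry": 0,"rz": 0,"dx": 0,"dy": 0,"dz": 1,"gripper": -1},{"rx": 0,"ry": 0,"rz": 0,"dx": 0,"dy": 0,"dz": 0,"gripper": -1},{"rx": 0,"ry": 0,"rz": 0,"dx": 0,"dy": 0,"dz": 0,"gripper": -1}]}}

```text
clock: 29.82
tcp_pos: [0.4605, -0.3703, 0.0665]
orientation: [-3.135, -0.203, 0.0]
contact_force: [-0.3, -0.2, -2.4]
grip_width: 0.0339
gripper_force: 30.9
```

{"name": "step_arm", "arguments": {"moves": [{"rx": 0,"ry": 0,"rz": 0,"dx": 0,"dy": 0,"dz": 1,"gripper": -1},{"rx": 0,"ry": 0,"rz": 0,"dx": 0,"dy": 0,"dz": 0,"gripper": -1},{"rx": 0,"ry": 0,"rz": 0,"dx": 0,"dy": 0,"dz": 0,"gripper": -1}]}}

```text
clock: 30.2
tcp_pos: [0.4606, -0.3704, 0.0663]
orientation: [3.135, 0.203, 0.0]
contact_force: [-2.3, 1.1, 5.5]
grip_width: 0.0334
gripper_force: 31.7
```

It is seated (5.5 N, at the expected height). I release, rise clear and check.

{"name": "step_arm", "arguments": {"moves": [{"rx": 0,"ry": 0,"rz": 0,"dx": 0,"dy": 0,"dz": 0,"gripper": 0.2},{"rx": 0,"ry": 0,"rz": 0,"dx": 0,"dy": 0,"dz": 0,"gripper": 1},{"rx": 0,"ry": 0,"rz": 0,"dx": 0,"dy": 0,"dz": 0,"gripper": 1},{"rx": 0,"ry": 0,"rz": 0,"dx": 0,"dy": 0,"dz": 0,"gripper": 1},{"rx": 0,"ry": 0,"rz": 0,"dx": 0,"dy": 0,"dz": 0,"gripper": 1},{"rx": 0,"ry": 0,"rz": 0,"dx": 0,"dy": 0,"dz": 0,"gripper": 1},{"rx": 0,"ry": 0,"rz": 0,"dx": 0,"dy": 0,"dz": -20,"gripper": 1},{"rx": 0,"ry": 0,"rz": 0,"dx": 0,"dy": 0,"dz": -45,"gripper": 1},{"rx": 0,"ry": 0,"rz": 0,"dx": 0,"dy": 0,"dz": -50,"gripper": 1},{"rx": 0,"ry": 0,"rz": 0,"dx": 0,"dy": 0,"dz": -50,"gripper": 1},{"rx": 0,"ry": 0,"rz": 0,"dx": -15,"dy": 0,"dz": -50,"gripper": 1},{"rx": 0,"ry": 0,"rz": 0,"dx": -15,"dy": 0,"dz": -10,"gripper": 1},{"rx": 0,"ry": 0,"rz": 0,"dx": 0,"dy": 0,"dz": 0,"gripper": 1},{"rx": 0,"ry": 0,"rz": 0,"dx": 0,"dy": 0,"dz": 0,"gripper": 1}]}}

```text
clock: 31.95
tcp_pos: [0.4305, -0.3736, 0.2894]
orientation: [-3.133, -0.203, 0.002]
contact_force: [0.7, 0.7, -0.8]
grip_width: 0.0854
gripper_force: 0.0
```

Run:
```python
from h import *
im=shot("wend");C=lc("wend");h=cv2.cvtColor(im,cv2.COLOR_BGR2HSV);print(r.get_obs()["tcp_pos"])
hull("paint","wrist",im,C,(.4613,-.3705),.076)
def rect(m,cen,z,rad=.08):
    u=proj("wrist",[(*cen,z)],C)[0];e=proj("wrist",[(cen[0]+rad,cen[1],z)],C)[0]
    k=cv2.circle(np.zeros(m.shape,np.uint8),tuple(int(a) for a in u),int(np.hypot(*(e-u))),1,-1)
    cs,_=cv2.findContours((m*k).astype(np.uint8),cv2.RETR_EXTERNAL,cv2.CHAIN_APPROX_NONE);c=max(cs,key=cv2.contourArea)
    return cv2.boundingRect(c),cv2.minAreaRect(plane("wrist",c.reshape(-1,2),z,C)[:,:2].astype(np.float32))
c=(.4613-.0140,-.3705+.1091);print("white exp",c,"bare deck by hue", rect((h[...,0]<17)&(h[...,1]>150)&(h[...,2]>60),(.4613,-.3705),.076))
H2=cv2.cvtColor(cv2.imread("pics/wp1.png"),cv2.COLOR_BGR2HSV)
for nm,hh,CC in(("start",H2,lc("wp1")),("end",h,C)):
    C=CC;print(nm,rect((hh[...,1]<60)&(hh[...,2]>100),c,.076,.07))
```

```text
[ 0.43061532 -0.37344536  0.28907869]
paint px bbox (239, 63, 46, 121)
deck rect ((0.4634443521499634, -0.374061644077301), (0.12195111811161041, 0.04601036757230759), 7.877511024475098)
white exp (0.4473, -0.26139999999999997) bare deck by hue ((241, 63, 36, 121), ((0.4630678594112396, -0.37187618017196655), (0.1220371276140213, 0.03599045053124428), 5.946728706359863))
start ((43, 59, 115, 137), ((0.4318467974662781, -0.23502087593078613), (0.14239375293254852, 0.10075054317712784), 21.88410758972168))
end ((77, 65, 120, 136), ((0.43059563636779785, -0.23754876852035522), (0.14257994294166565, 0.10264484584331512), 26.281570434570312))
```

The bare hull's deck measures 122 x 36 mm, centred (0.463, -0.372) at yaw about 7°, within 3 mm of the seat. The white hull and trigger were not touched since, so I hand in.

```bash
python3 -c "
from bench import r
print(r.hand_in())"
```

```text
the job is handed in; nothing more can be done
None
```

I handed the job in at about 32 s on the robot clock; no verdict came back. By my measurements, I dusted the bare hull in its cradle, squeezed the trigger onto its stop for over 2 s and let it spring back. I then set the hull in the empty painting cradle and released it about 3 mm from the seat's middle.

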